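# Prop out the kickstand of the slide-viewing panel and hold it upright

## Robot

A 6-joint arm with a two-finger parallel gripper is mounted at the origin on the work surface. World frame = base frame: x ahead of the robot, y to its left, z up, the work surface at z = 0. Lengths are in m, angles in rad, forces in N, time in s.
With the tool pointing down it reaches from about 0.425 to 0.95 m from the base axis. Payload 3.5 kg.
Tool frame: the origin (TCP) lies between the finger pads, 19 mm behind the fingertips; this is the grasp point; z points along the fingers, y is the direction in which the jaws open and shut (so a half turn about z gives the same grasp; the last joint's range is limited). The gripper opens to 85 mm and grips with 20 to 120 N. Pads are 22 mm wide; open, the fingers measure 114 mm over their backs; the gripper's body (76 mm by 85 mm) begins 54 mm behind the grasp point. The pads swing forward as they close: fully open they stand 13 mm farther back than shut.
Start: joints at [1.058, 0.286, 1.577, -0, 1.279, -0.15], TCP at [0.24, 0.631, 0.25] pointing down, gripper open.
Joint ranges: [-2.77, 2.77], [-0.9, 2.22], [0.21, 2.48], [-1.53, 4.67], [0.24, 2.81], [-2.84, 2.84]. Speed limits (rad/s): [2.79, 2.79, 3.14, 3.14, 3.14, 3.14].

## Interface

Orientations are given as a unit quaternion [x, y, z, w].
In Python, from plant import ctrl, eyes, ticket gives the robot as it stands.
- The arm moves only by the tool send_rows, never from a script. Its arguments are lists of equal length, an entry for each row: "translation": the shift along the tool's x, y, z in units of 30 mm (1.0 is 30 mm), a list of three; "rotation": the turn, a rotation vector about the tool's x, y, z in units of 5 degrees (1.0 is 5 degrees), a list of three; "grip": the finger opening in mm, from 0 to 85.4. A call has 1 to 5 rows; each row shifts and turns the commanded pose from where the row before left it, along the tool's axes as they then stand; what a row does not reach is not made up. A row lasts 1/8 s, in which the tool goes at most 62.5 mm and 10.7 degrees, less where a joint would pass 70% of its speed; a pose out of reach is approached as far as the arm can. A call is refused whole if a number of a shift passes 1 or a number of a turn 1, either way. A call with a gripper value outside its range is refused whole. The fingers move at their own pace and stop on an object; "squeeze" is the grip in N (left out, the last holds). Time passes only in rows, so rows that do not move let the fingers close. It gives the time, the measured TCP pose, the force and the opening at its end, in the units of the state.
- ctrl.get_state(): the state, without advancing time (a new reading comes with each control period).
- eyes.read_camera(name): name is "scene" or "top" or "wrist"; returns a dict with "image" (420x560x3 uint8, blue, green, red), "mtx" (3x3 intrinsics, pixels), "dist_coeffs" ([k1, k2, p1, p2, k3] as OpenCV has them; the pictures are not rectified), "xyz" and "orientation" of the camera in the world; the wrist camera has in their place "hand_eye" (4x4, takes a point from camera to tool coordinates, whose origin is the TCP and whose axes are the flange's). Camera axes: x right, y down, z forward; pixel columns grow to the right and rows downward; lengths in m; the calibration is good to about 2 mm. A picture is of the moment at which its call begins: read the wrist's pose just before it. There is no depth.
- ticket.sign_off(): hands the job in, once; it reports no verdict.
The state is a dict: "time": time; "qpos": joint angles; "dq": joint speeds; "joint_efforts": joint torques, N m; "eef_pos": TCP position; "tcp_rot": TCP orientation; "contact_force": force on the tool from outside, world axes, zero at the start; "wrist_torque": the same for the moment, N m; "opening": opening from 0.0 (shut) to 1.0 (fully open).
Only numpy, scipy, OpenCV 4.12 (cv2) and the standard library are available. Lean on these libraries where they do the work, as an engineer would, in place of code of your own. Each camera call takes 0.05 s, during which the arm holds its last target. There are 200 camera calls.

## Task

The slide-viewing light panel lies folded face down on its base: while it is lying there, flip the kickstand on its back over centre until it snaps fully out. Then grip the panel's bar handle, swing the panel up on its pivot until it stands upright with the kickstand's foot down on the base plate, and finish while still holding it upright by the handle, because it tips back when let go. Do not let the panel drop once it is up, and leave the bottles, boxes and other things around it where they stand.

Things in the scene. Friction and masses are not known exactly. Their poses are not given: they have to be found in the camera images.
- viewer: Fixed base of a folding slide-viewing light panel: white plate 12 mm thick. Origin on the table, right below the pivot pin; own z up, own y along the pin, the folded panel lies towards own -x. Plate spans own x -195 to +105 mm, y +-95 mm; two grey lugs (y +-87 mm) rise to z 70 mm.
- panel (a joint): Light panel's angle about the pivot pin: 0 = lying level on the base, face down; 1.571 = upright, handle on top; grows as the handle rises and goes towards viewer's own +x. Turns freely: unsupported it falls back to 0, even from upright (its weight lies on the folding side). With the kickstand out, its foot meets the base plate at about 1.57 and blocks (springily); else it would go on to 2.0.
- stand (a joint): Steel kickstand's angle about its hub (axis parallel to the pin): 0 = folded, leaning 15 deg up off the panel's back, tip towards the handle; 1.31 = square to the panel; 2.356 = fully out at its stop, leg towards the pivot side, 30 deg off the panel's plane. Over-centre spring (about 0.07 N m at the ends): let go below 1.1 it snaps to 0, above 1.4 to its stop.
- pivot (a point): Middle of the pivot pin, 55 mm above the table; axes as viewer's. The panel is a white slab 150 mm wide along the pin, 20 mm thick, reaching from 17 to 165 mm from the pin, 0.6 to 0.95 kg with handle; its back (upper side when lying) is 10 mm below pin level.
- handle (a point): Middle of the bar handle on the panel's free edge: round steel bar 12 mm thick, parallel to the pin, straight over 104 mm, on two side arms; 220 mm from the pin, 10 mm to its face side. Open gap of 49 mm between bar and panel edge. Panel lying: 45 mm above the table, beyond the base plate's end. Axes turn with the panel (z out of its back, x from handle to pin).
- hub (a point): Middle of the kickstand's hinge on the panel's back, 55 mm from the pivot pin, 10 mm above the panel's back (pin level), 26 mm wide between two cheeks. Axes turn with the panel.
- stand_tip (a point): Centre of the free end (black rubber foot, a 20 mm ball) of the kickstand: a round rod 10 mm thick, 102 mm from hub axis to this point. Folded, this point is about 36 mm above the panel's back and 81 mm above the table, with free space beside it; pinched by the ball it turns easily between the fingers.
- amber: loose amber glass bottle, 54 mm diameter, 115 mm tall; a bystander standing near the viewer; origin at the centre of its underside
- reagent: loose white plastic reagent bottle, 72 mm diameter, 165 mm tall; bystander; origin at the centre of its underside
- carton: loose cardboard carton 75 x 55 x 100 mm; bystander standing near the viewer; origin at the centre of its underside
- slidebox: loose flat slide box, 100 x 85 x 34 mm, grey with a white lid; bystander near the viewer; origin at the centre of its underside
- beaker: loose glass beaker, 70 mm diameter, 85 mm tall; bystander; origin at the centre of its underside
- jar: loose squat glass jar, 60 mm diameter, 70 mm tall; bystander; origin at the centre of its underside
- pack: loose flat paper pack 110 x 70 x 35 mm; bystander; origin at the centre of its underside

How it is judged:
By the outcome, as a careful person would: the job done as asked, in the order asked, and still so for the second after the job is handed in, while the arm keeps its last pose, push and grip.
It also fails if it takes over 56 s, if anything falls off the work surface, if the arm or the gripper's body presses on something with over 40 N, if the wrist force passes 120 N, or if a joint passes its speed limit or range.

## Working session

There is one attempt and no reset: what is moved stays moved. The work goes in short steps, Python scripts to look and compute and a tool call to move; the robot and the scene stay as the last step left them, time stands still between calls to the robot, and variables do not carry over. Pictures are saved under pics/ and viewed, about 8 in all and at most 12, crops included, and the job is handed in when it is done.

Besides the shell and the picture viewer there is one more tool, called in YAML: its name, and indented under it one key for each argument. send_rows: Moves the arm, as the interface text tells. Its arguments: {"type":"object","properties":{"translation":{"type":"array"},"rotation":{"type":"array"},"grip":{"type":"array"},"squeeze":{"type":"number"}},"required":["translation","rotation","grip"]}

```bash
mkdir -p pics; ls
python3 - <<'E'
from plant import ctrl, eyes
import cv2,numpy as np
print(ctrl.get_state())
for n in ("scene","top"):
    c=eyes.read_camera(n); cv2.imwrite(f"pics/{n}0.png",c["image"])
    print(n,c["mtx"],c["dist_coeffs"],c["xyz"],c["orientation"])
E
```

```text
pics
{'time': 0.0, 'qpos': array([ 1.05802351e+00,  2.87167730e-01,  1.57818373e+00,  1.33361617e-05,
        1.27857504e+00, -1.50029099e-01]), 'dq': array([ 1.06507223e-03, -9.51041207e-04,  7.55394288e-05, -1.70742448e-03,
        5.06999952e-04, -1.24056059e-03]), 'joint_efforts': array([ 7.52000124e-04, -4.05986989e+01, -2.92627537e+01, -1.46725638e-04,
        5.94340148e-03, -7.51590683e-07]), 'eef_pos': array([0.2392027 , 0.63054249, 0.24864209]), 'tcp_rot': array([ 1.80380872e-01,  9.83596146e-01, -1.10135328e-03, -3.85716149e-04]), 'contact_force': array([-0.32998   , -0.0607347 , -0.14792679]), 'wrist_torque': array([ 0.00226387, -0.03047286, -0.03782728]), 'opening': 0.9989338396063022}
scene [[440.47761571   0.         277.83833998]
 [  0.         440.47761571 206.77306354]
 [  0.           0.           1.        ]] [-0.02612334  0.          0.          0.          0.        ] [ 1.15233799 -0.55116482  1.19422113] [ 0.87216071  0.37813499 -0.13021757 -0.28176765]
top [[505.60292767   0.         272.27323737]
 [  0.         505.60292767 213.98385278]
 [  0.           0.           1.        ]] [-0.18370055  0.          0.          0.          0.        ] [ 4.36784524e-01 -8.15012100e-04  1.63668828e+00] [ 0.70854069 -0.70489659  0.02225429 -0.02440569]
```

View pics/top0.png

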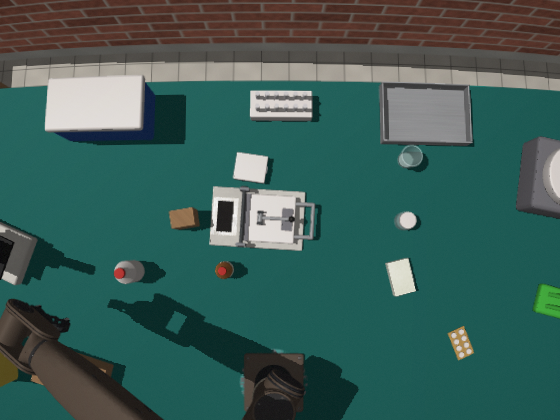

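View pics/scene0.png

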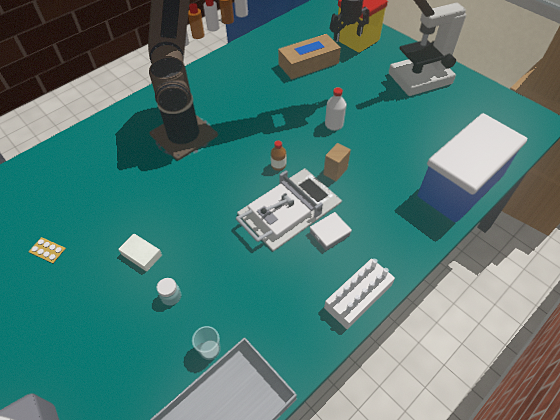

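Top view: viewer at about (258,218), handle bar at about (313,220) on the right, black stand tip about (291,219), pivot near (243,217). Amber (224,270), carton (184,218) and slidebox (251,167) are its neighbours.

```bash
cat > h.py <<'E'
import numpy as np, cv2
from scipy.spatial.transform import Rotation as R
from plant import ctrl, eyes
def cam(n):
    if n=="wrist":
        s=ctrl.get_state(); c=eyes.read_camera(n)
        T=np.eye(4);T[:3,:3]=R.from_quat(s["tcp_rot"]).as_matrix();T[:3,3]=s["eef_pos"]
        T=T@np.array(c["hand_eye"]); c["R"]=T[:3,:3]; c["t"]=T[:3,3]
    else:
        c=eyes.read_camera(n); c["R"]=R.from_quat(c["orientation"]).as_matrix(); c["t"]=np.array(c["xyz"])
    return c
def onz(c,px,z):
    p=cv2.undistortPoints(np.array(px,float).reshape(-1,1,2),c["mtx"],np.array(c["dist_coeffs"]))[:,0]
    d=np.c_[p,np.ones(len(p))]@c["R"].T
    return c["t"]+d*((np.asarray(z)-c["t"][2])/d[:,2])[:,None]
def proj(c,P):
    return cv2.projectPoints(np.array(P,float),*[cv2.Rodrigues(c["R"].T)[0],-c["R"].T@c["t"]],c["mtx"],np.array(c["dist_coeffs"]))[0][:,0]
E
python3 - <<'E'
from h import *
c=cam("top")
px=[(313,203),(313,237),(291,219),(262,218),(243,190),(243,247),(211,188),(211,246),(303,249),(305,192)]
print(onz(c,px,[.045,.045,.085,.055,.07,.07,.012,.012,.012,.012]).round(3))
im=c["image"][175:295,160:330]; cv2.imwrite("pics/topc.png",cv2.resize(im,None,fx=4.6,fy=4.6,interpolation=cv2.INTER_CUBIC))
E
```

```text
[[ 0.577 -0.124  0.045]
 [ 0.47  -0.124  0.045]
 [ 0.524 -0.053  0.085]
 [ 0.529  0.036  0.055]
 [ 0.615  0.096  0.07 ]
 [ 0.437  0.094  0.07 ]
 [ 0.628  0.204  0.012]
 [ 0.44   0.201  0.012]
 [ 0.432 -0.095  0.012]
 [ 0.616 -0.101  0.012]]
```

View pics/topc.png

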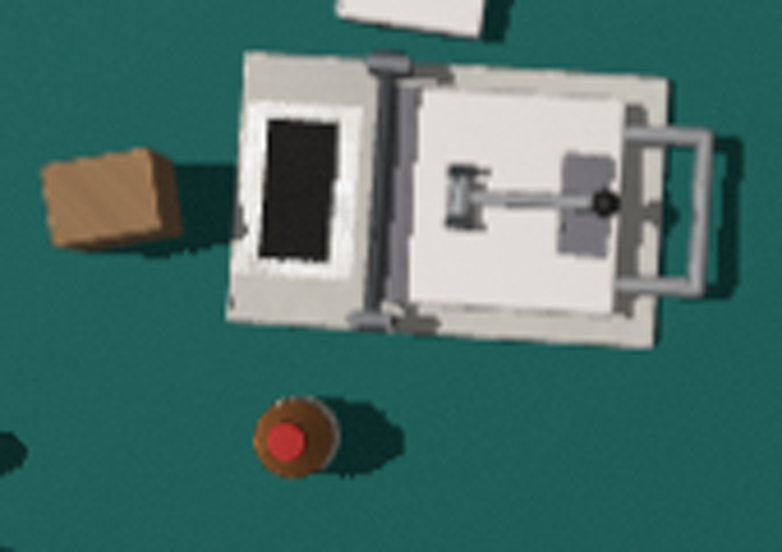

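Crop: plate corners (247,52),(668,78),(655,347),(228,321); handle bar (703,132)-(693,292); foot (605,203); hub (463,198). Fitting the viewer pose.

Run:
```python
from h import *
c=cam("top")
px=np.array([(247,52),(668,78),(655,347),(228,321),(605,203),(463,198),(698,212)])/4.6+np.array([160,175])-0.4
# amber, carton, slidebox
P=onz(c,px,[.012]*4+[.081,.055,.051])[:,:2]
L=np.array([(.105,.095),(-.195,.095),(-.195,-.095),(.105,-.095),(-.055-.0985,0),(-.055,0),(-.22,0)])
# own axes sign: folded toward -x
best=None
for s in (1,-1):
    l=L*[1,s]; 
    lm,pm=l.mean(0),P.mean(0); U,S,V=np.linalg.svd((l-lm).T@(P-pm)); 
    D=V.T@np.diag([1,np.linalg.det(V.T@U.T)])@U.T
    t=pm-D@lm; r=P-(l@D.T+t); print(s,np.degrees(np.arctan2(D[1,0],D[0,0])),t.round(4)); print((r*1000).round(1))
```

```text
1 86.64423504940515 [0.5339 0.0983]
[[ 1.893e+02 -1.250e+01]
 [ 1.897e+02 -9.600e+00]
 [-1.886e+02  1.040e+01]
 [-1.898e+02  9.600e+00]
 [ 3.000e-01  1.000e+00]
 [-1.000e+00 -1.500e+00]
 [ 1.000e-01  2.700e+00]]
-1 86.81247779146545 [0.5336 0.0983]
[[ 0.2 -1.7]
 [-0.3  1.3]
 [ 0.8 -0.5]
 [ 0.4 -1.3]
 [ 0.2  1. ]
 [-0.9 -1.5]
 [-0.3  2.7]]
```

```bash
cat >> h.py <<'E'
YAW=np.radians(86.8); EX=np.array([np.cos(YAW),np.sin(YAW),0]); EY=np.array([-EX[1],EX[0],0]); EZ=np.array([0,0,1.]); PV=np.array([.5336,.0983,.055])
def own(x,z,y=0): return PV*[1,1,0]+x*EX+y*EY+z*EZ
def ori(zd,yd):
    yd=yd-zd*(yd@zd); yd/=np.linalg.norm(yd); return R.from_matrix(np.c_[np.cross(yd,zd),yd,zd])
def plan(targets,n,start=None):
    "straight rows through list of (pos, Rot); n rows for each"
    s=ctrl.get_state(); p,r=(s["eef_pos"],R.from_quat(s["tcp_rot"])) if start is None else start
    k=0
    for (q,t),m in zip(targets,n):
        dp=(q-p)/m; dr=R.from_rotvec((t*r.inv()).as_rotvec()/m); 
        for _ in range(m):
            tr=r.inv().apply(dp)/.03; rr=(r.inv()*dr*r).as_rotvec()/np.radians(5)
            print(k//5,tr.round(2).tolist(),rr.round(2).tolist()); p=p+dp; r=dr*r; k+=1
def st():
    s=ctrl.get_state(); r=R.from_quat(s["tcp_rot"]).as_matrix(); d=s["eef_pos"]-PV
    print("t",s["time"].__round__(2),"q",s["qpos"].round(2),"own xyz mm",(1e3*np.array([d@EX,d@EY,d[2]+.055])).round(1),"F",s["contact_force"].round(1),"T",s["wrist_torque"].round(2),"op",round(s["opening"]*85.4,1))
    print("z in own",[round(r[:,2]@a,3) for a in (EX,EY,EZ)],"y in own",[round(r[:,1]@a,3) for a in (EX,EY,EZ)])
    return s
E
python3 - <<'E'
from h import *
s=st()
plan([(own(-.1535,.17),ori(-EZ,-EY))],[20])
E
```

```text
t 0.2 q [ 1.06  0.29  1.58  0.    1.28 -0.15] own xyz mm [515.2 323.5 249.1] F [-0.4  0.6  0.2] T [0.   0.04 0.06] op 85.3
z in own [np.float64(-0.001), np.float64(0.001), np.float64(-1.0)] y in own [np.float64(0.953), np.float64(-0.302), np.float64(-0.001)]
0 [-0.85, -0.9, 0.13] [-0.0, 0.0, 0.72]
0 [-0.91, -0.84, 0.13] [-0.0, 0.0, 0.72]
0 [-0.96, -0.78, 0.13] [-0.0, 0.0, 0.72]
0 [-1.01, -0.72, 0.13] [-0.0, 0.0, 0.72]
0 [-1.05, -0.66, 0.13] [-0.0, 0.0, 0.72]
1 [-1.09, -0.59, 0.13] [-0.0, 0.0, 0.72]
1 [-1.12, -0.52, 0.13] [-0.0, 0.0, 0.72]
1 [-1.15, -0.45, 0.13] [-0.0, 0.0, 0.72]
1 [-1.18, -0.37, 0.13] [-0.0, 0.0, 0.72]
1 [-1.2, -0.3, 0.13] [-0.0, 0.0, 0.72]
2 [-1.22, -0.22, 0.13] [-0.0, 0.0, 0.72]
2 [-1.23, -0.15, 0.13] [-0.0, 0.0, 0.72]
2 [-1.24, -0.07, 0.13] [-0.0, 0.0, 0.72]
2 [-1.24, 0.01, 0.13] [-0.0, 0.0, 0.72]
2 [-1.23, 0.09, 0.13] [-0.0, 0.0, 0.72]
3 [-1.23, 0.17, 0.13] [-0.0, 0.0, 0.72]
3 [-1.21, 0.24, 0.13] [-0.0, 0.0, 0.72]
3 [-1.2, 0.32, 0.13] [-0.0, 0.0, 0.72]
3 [-1.17, 0.39, 0.13] [-0.0, 0.0, 0.72]
3 [-1.15, 0.47, 0.13] [-0.0, 0.0, 0.72]
```

send_rows:
  translation:
    - [-0.75,-0.65,0]
    - [-0.75,-0.65,0]
    - [-0.75,-0.65,0]
    - [-0.75,-0.65,0]
    - [-0.75,-0.65,0]
  rotation:
    - [0,0,0.58]
    - [0,0,0.58]
    - [0,0,0.58]
    - [0,0,0.58]
    - [0,0,0.58]
  grip: [85,85,85,85,85]

```text
time: 0.82
eef_pos: [0.2966, 0.4928, 0.2498]
tcp_rot: [0.304, 0.953, -0.0, 0.0]
contact_force: [0.3, -0.4, 0.4]
opening: 0.994
```

send_rows:
  translation:
    - [-0.88,-0.44,0]
    - [-0.88,-0.44,0]
    - [-0.88,-0.44,0]
    - [-0.88,-0.44,0]
    - [-0.88,-0.44,0]
  rotation:
    - [0,0,0.58]
    - [0,0,0.58]
    - [0,0,0.58]
    - [0,0,0.58]
    - [0,0,0.58]
  grip: [85,85,85,85,85]

```text
time: 1.45
eef_pos: [0.3525, 0.3567, 0.2499]
tcp_rot: [0.422, 0.907, -0.0, -0.0]
contact_force: [0.2, -0.0, -0.5]
opening: 0.998
```

send_rows:
  translation:
    - [-0.97,-0.21,0]
    - [-0.97,-0.21,0]
    - [-0.97,-0.21,0]
    - [-0.97,-0.21,0]
    - [-0.97,-0.21,0]
  rotation:
    - [0,0,0.58]
    - [0,0,0.58]
    - [0,0,0.58]
    - [0,0,0.58]
    - [0,0,0.58]
  grip: [70,70,70,70,70]

```text
time: 2.08
eef_pos: [0.4085, 0.2193, 0.2499]
tcp_rot: [0.533, 0.846, -0.0, -0.0]
contact_force: [0.7, 1.1, -0.1]
opening: 0.821
```

send_rows:
  translation:
    - [-0.99,0.04,0]
    - [-0.99,0.04,0]
    - [-0.99,0.04,0]
    - [-0.99,0.04,0]
    - [-0.99,0.04,0]
  rotation:
    - [0,0,0.58]
    - [0,0,0.58]
    - [0,0,0.58]
    - [0,0,0.58]
    - [0,0,0.58]
  grip: [60,60,60,60,60]

```text
time: 2.7
eef_pos: [0.4646, 0.0821, 0.2499]
tcp_rot: [0.635, 0.772, -0.0, -0.0]
contact_force: [1.1, 0.8, -0.6]
opening: 0.699
```

send_rows:
  translation:
    - [-0.95,0.28,0.4]
    - [-0.95,0.28,0.4]
    - [-0.95,0.28,0.4]
    - [-0.95,0.28,0.4]
    - [-0.95,0.28,0.4]
  rotation:
    - [0,0,0.58]
    - [0,0,0.58]
    - [0,0,0.58]
    - [0,0,0.58]
    - [0,0,0.58]
  grip: [60,60,60,60,60]

```text
time: 3.32
eef_pos: [0.5198, -0.0554, 0.1895]
tcp_rot: [0.728, 0.686, 0.0, -0.0]
contact_force: [-0.8, 0.0, -0.1]
opening: 0.704
```

Run:
```python
from h import *
st(); c=cam("wrist"); np.save("wc.npy",[0]); cv2.imwrite("pics/w1.png",c["image"])
for nm,P in [("tip",own(-.1535,.081)),("hub",own(-.055,.055)),("bar",own(-.22,.045))]: print(nm,proj(c,[P]).round(0))
```

```text
t 3.33 q [-0.3   0.01  2.    0.    1.13 -0.24] own xyz mm [-154.3    5.2  189.5] F [-0.8  0.  -0.1] T [ 0.04 -0.01  0.02] op 60.1
z in own [np.float64(0.0), np.float64(0.0), np.float64(-1.0)] y in own [np.float64(-0.003), np.float64(-1.0), np.float64(-0.0)]
tip [[286. 215.]]
hub [[286.  81.]]
bar [[285. 272.]]
```

View pics/w1.png

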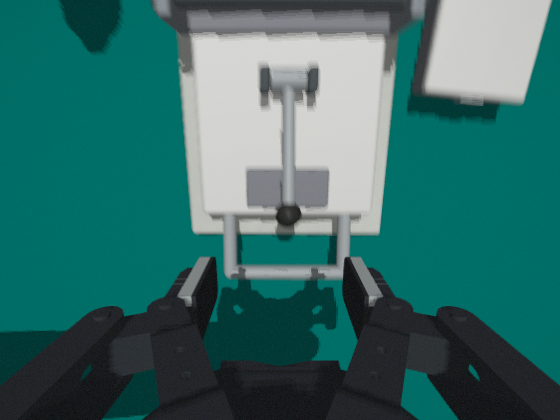

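Wrist view: foot (288,214), hub (289,77) and bar y≈271 are within 3 px of prediction, so the pose is good to ~1 mm. Descending.

send_rows:
  translation:
    - [0,0.16,0.8]
    - [0,0,0.8]
    - [0,0,0.8]
    - [0,0,0.8]
    - [0,0,0.4]
  rotation:
    - [0,0,0]
    - [0,0,0]
    - [0,0,0]
    - [0,0,0]
    - [0,0,0]
  grip: [45,45,45,45,45]
  squeeze: 25

```text
time: 4.0
eef_pos: [0.5235, -0.0543, 0.0806]
tcp_rot: [0.727, 0.687, -0.001, -0.001]
contact_force: [0.3, -0.0, 0.2]
opening: 0.526
```

send_rows:
  translation:
    - [0,0,0]
    - [0,0,0]
    - [0,0,0]
    - [0,0,0]
    - [0,0,0]
  rotation:
    - [0,0,0]
    - [0,0,0]
    - [0,0,0]
    - [0,0,0]
    - [0,0,0]
  grip: [15,15,15,15,15]

```text
time: 4.62
eef_pos: [0.5251, -0.0548, 0.0826]
tcp_rot: [0.727, 0.686, 0.001, 0.001]
contact_force: [2.8, 1.9, -1.1]
opening: 0.221
```

Run:
```python
from h import *
st(); c=cam("wrist"); cv2.imwrite("pics/w2.png",c["image"])
```

```text
t 4.62 q [-0.3   0.17  2.05  0.    0.92 -0.24] own xyz mm [-153.3   -0.    82.6] F [ 2.8  1.9 -1.1] T [ 0.3  -0.47  0.05] op 18.9
z in own [np.float64(-0.0), np.float64(-0.002), np.float64(-1.0)] y in own [np.float64(-0.002), np.float64(-1.0), np.float64(0.002)]
```

View pics/w2.png

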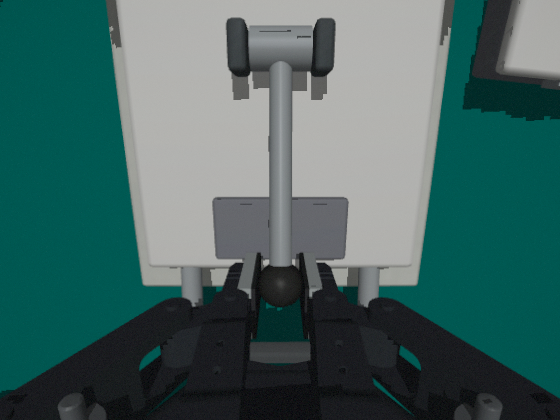

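send_rows:
  translation:
    - [0.3,0,-0.74]
    - [0.46,0,-0.65]
    - [0.6,0,-0.53]
    - [0.71,0,-0.37]
    - [0.78,0,-0.2]
  rotation:
    - [0,0,0]
    - [0,0,0]
    - [0,0,0]
    - [0,0,0]
    - [0,0,0]
  grip: [15,15,15,15,15]

```text
time: 5.3
eef_pos: [0.5301, 0.0308, 0.1584]
tcp_rot: [0.727, 0.687, 0.0, 0.002]
contact_force: [5.4, -2.2, -4.5]
opening: 0.214
```

send_rows:
  translation:
    - [0.8,0,-0.01]
    - [0.78,0,0.18]
    - [0.72,0,0.35]
    - [0.61,0,0.51]
    - [0.4,0,0.54]
  rotation:
    - [0,0,0]
    - [0,0,0]
    - [0,0,0]
    - [0,0,0]
    - [0,0,0]
  grip: [15,15,15,15,15]

```text
time: 5.92
eef_pos: [0.536, 0.1313, 0.1098]
tcp_rot: [0.727, 0.687, 0.002, 0.001]
contact_force: [3.7, 1.4, 1.4]
opening: 0.215
```

Run:
```python
from h import *
st(); c=cam("wrist"); cv2.imwrite("pics/w3.png",c["image"])
```

```text
t 5.92 q [0.06 0.18 1.99 0.   0.98 0.11] own xyz mm [ 33.1  -0.5 109.8] F [3.7 1.4 1.4] T [ 0.18 -0.6  -0.01] op 18.4
z in own [np.float64(0.001), np.float64(-0.003), np.float64(-1.0)] y in own [np.float64(-0.001), np.float64(-1.0), np.float64(0.003)]
```

View pics/w3.png

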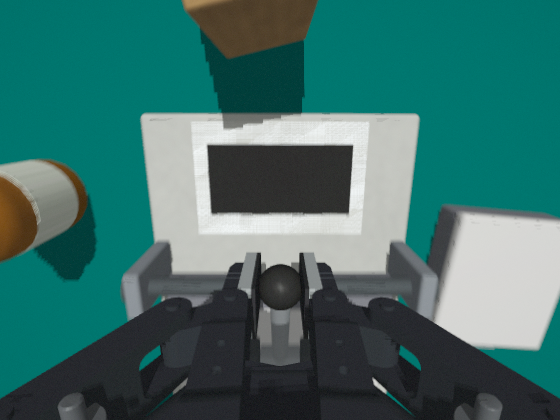

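Foot (281,287) is held at its stop position. Release, back off upward, then plan to the handle.

send_rows:
  translation:
    - [0,0,0]
    - [0,0,0]
    - [0,0,-0.6]
    - [0,0,-1]
    - [0,0,-1]
  rotation:
    - [0,0,0]
    - [0,0,0]
    - [0,0,0]
    - [0,0,0]
    - [0,0,0]
  grip: [45,45,45,45,45]

```text
time: 6.6
eef_pos: [0.5349, 0.1292, 0.1896]
tcp_rot: [0.727, 0.686, -0.0, 0.0]
contact_force: [-0.1, 0.5, 0.2]
opening: 0.525
```

Run:
```python
from h import *
st(); c=cam("wrist"); 
print("tip expected",proj(c,[own(.0333,.106)]))
m=(c["image"].max(2)<70).astype(np.uint8); m[330:]=0
n,l,s,ce=cv2.connectedComponentsWithStats(m)
print([(s[i].tolist(),ce[i].round(0).tolist()) for i in range(1,n) if 200<s[i][4]<20000])
d=(EX-EZ)/2**.5
plan([(own(-.284,.125),ori(d,np.cross(d,-EY)))],[20])
```

```text
t 6.6 q [ 0.05  0.07  1.94 -0.    1.13  0.11] own xyz mm [ 31.    0.4 189.6] F [-0.1  0.5  0.2] T [-0.04 -0.01  0.  ] op 44.8
z in own [np.float64(-0.0), np.float64(-0.0), np.float64(-1.0)] y in own [np.float64(-0.002), np.float64(-1.0), np.float64(0.0)]
tip expected [[280.05789353 223.66883711]]
[([222, 49, 78, 64, 3336], [265.0, 86.0]), ([228, 136, 108, 53, 5564], [281.0, 162.0]), ([91, 173, 47, 70, 1472], [119.0, 216.0]), ([386, 186, 26, 101, 661], [399.0, 236.0]), ([268, 209, 28, 33, 645], [281.0, 223.0]), ([87, 255, 147, 75, 4430], [178.0, 308.0]), ([326, 255, 147, 75, 4438], [381.0, 308.0]), ([296, 283, 10, 28, 239], [301.0, 297.0])]
0 [-0.53, -0.0, 0.12] [0.36, 0.35, 0.85]
0 [-0.53, 0.04, 0.1] [0.36, 0.35, 0.85]
0 [-0.53, 0.08, 0.08] [0.36, 0.35, 0.85]
0 [-0.52, 0.12, 0.06] [0.36, 0.35, 0.85]
0 [-0.51, 0.16, 0.04] [0.36, 0.35, 0.85]
1 [-0.5, 0.2, 0.02] [0.36, 0.35, 0.85]
1 [-0.48, 0.24, -0.0] [0.36, 0.35, 0.85]
1 [-0.46, 0.27, -0.02] [0.36, 0.35, 0.85]
1 [-0.44, 0.3, -0.05] [0.36, 0.35, 0.85]
1 [-0.42, 0.33, -0.07] [0.36, 0.35, 0.85]
2 [-0.39, 0.36, -0.09] [0.36, 0.35, 0.85]
2 [-0.36, 0.39, -0.11] [0.36, 0.35, 0.85]
2 [-0.32, 0.41, -0.14] [0.36, 0.35, 0.85]
2 [-0.29, 0.43, -0.16] [0.36, 0.35, 0.85]
2 [-0.25, 0.44, -0.18] [0.36, 0.35, 0.85]
3 [-0.21, 0.45, -0.2] [0.36, 0.35, 0.85]
3 [-0.17, 0.46, -0.22] [0.36, 0.35, 0.85]
3 [-0.13, 0.46, -0.24] [0.36, 0.35, 0.85]
3 [-0.09, 0.46, -0.26] [0.36, 0.35, 0.85]
3 [-0.05, 0.46, -0.27] [0.36, 0.35, 0.85]
```

Stand's foot seen at (281,223) after release, exactly its fully-out position. Moving to the handle with a 45° tool tilt.

send_rows:
  translation:
    - [-0.53,0.0,0.12]
    - [-0.53,0.04,0.1]
    - [-0.53,0.08,0.08]
    - [-0.52,0.12,0.06]
    - [-0.51,0.16,0.04]
  rotation:
    - [0.36,0.35,0.85]
    - [0.36,0.35,0.85]
    - [0.36,0.35,0.85]
    - [0.36,0.35,0.85]
    - [0.36,0.35,0.85]
  grip: [45,45,45,45,45]

```text
time: 7.28
eef_pos: [0.5299, 0.0499, 0.171]
tcp_rot: [0.837, 0.536, 0.002, -0.109]
contact_force: [-0.5, -0.4, -0.4]
opening: 0.53
```

send_rows:
  translation:
    - [-0.5,0.2,0.02]
    - [-0.48,0.24,0]
    - [-0.46,0.27,-0.02]
    - [-0.44,0.3,-0.05]
    - [-0.42,0.33,-0.07]
  rotation:
    - [0.36,0.35,0.85]
    - [0.36,0.35,0.85]
    - [0.36,0.35,0.85]
    - [0.36,0.35,0.85]
    - [0.36,0.35,0.85]
  grip: [45,45,45,45,45]

```text
time: 7.9
eef_pos: [0.5248, -0.0286, 0.1537]
tcp_rot: [0.908, 0.361, 0.003, -0.213]
contact_force: [-0.6, 0.9, 0.4]
opening: 0.523
```

send_rows:
  translation:
    - [-0.39,0.36,-0.09]
    - [-0.36,0.39,-0.11]
    - [-0.32,0.41,-0.14]
    - [-0.29,0.43,-0.16]
    - [-0.25,0.44,-0.18]
  rotation:
    - [0.36,0.35,0.85]
    - [0.36,0.35,0.85]
    - [0.36,0.35,0.85]
    - [0.36,0.35,0.85]
    - [0.36,0.35,0.85]
  grip: [45,45,45,45,45]

```text
time: 8.52
eef_pos: [0.5197, -0.1075, 0.1358]
tcp_rot: [0.937, 0.17, 0.005, -0.306]
contact_force: [-0.8, -1.0, -0.9]
opening: 0.528
```

Run:
```python
from h import *
st()
d=(EX-EZ)/2**.5
plan([(own(-.284,.125),ori(d,np.cross(d,-EY)))],[5])
```

```text
t 8.53 q [-0.59  0.28  1.89  0.44  1.44  0.46] own xyz mm [-206.3    2.4  135.8] F [-0.8 -1.  -0.9] T [-0.3  -0.05 -0.03] op 45.1
z in own [np.float64(0.569), np.float64(0.127), np.float64(-0.812)] y in own [np.float64(-0.735), np.float64(-0.363), np.float64(-0.572)]
0 [-0.18, 0.43, -0.24] [0.34, 0.36, 0.83]
0 [-0.14, 0.43, -0.26] [0.34, 0.36, 0.83]
0 [-0.11, 0.43, -0.27] [0.34, 0.36, 0.83]
0 [-0.06, 0.43, -0.29] [0.34, 0.36, 0.83]
0 [-0.02, 0.43, -0.3] [0.34, 0.36, 0.83]
```

send_rows:
  translation:
    - [-0.18,0.43,-0.24]
    - [-0.14,0.43,-0.26]
    - [-0.11,0.43,-0.27]
    - [-0.06,0.43,-0.29]
    - [-0.02,0.43,-0.3]
  rotation:
    - [0.34,0.36,0.83]
    - [0.34,0.36,0.83]
    - [0.34,0.36,0.83]
    - [0.34,0.36,0.83]
    - [0.34,0.36,0.83]
  grip: [40,40,40,40,40]

```text
time: 9.15
eef_pos: [0.5183, -0.1852, 0.1245]
tcp_rot: [0.923, -0.027, 0.01, -0.383]
contact_force: [0.4, -0.7, 0.0]
opening: 0.466
```

Run:
```python
from h import *
st(); c=cam("wrist"); cv2.imwrite("pics/w4.png",c["image"])
print(proj(c,[own(-.22,.045,y) for y in(-.05,0,.05)]).round(0))
d=(EX-EZ)/2**.5
plan([(own(-.22,.045),ori(d,np.cross(d,-EY)))],[5])
```

```text
t 9.15 q [-0.76  0.38  1.84  0.57  1.51  0.65] own xyz mm [-283.9   -0.6  124.5] F [ 0.4 -0.7  0. ] T [-0.35 -0.04  0.02] op 39.8
z in own [np.float64(0.708), np.float64(0.001), np.float64(-0.706)] y in own [np.float64(-0.706), np.float64(0.002), np.float64(-0.708)]
[[298. 151.]
 [298. 219.]
 [297. 280.]]
0 [-0.0, 0.06, 0.68] [-0.0, -0.0, -0.01]
0 [-0.0, 0.06, 0.68] [-0.0, -0.0, -0.01]
0 [-0.0, 0.06, 0.68] [-0.0, -0.0, -0.01]
0 [-0.0, 0.06, 0.68] [-0.0, -0.0, -0.01]
0 [-0.0, 0.06, 0.68] [-0.0, -0.0, -0.01]
```

View pics/w4.png

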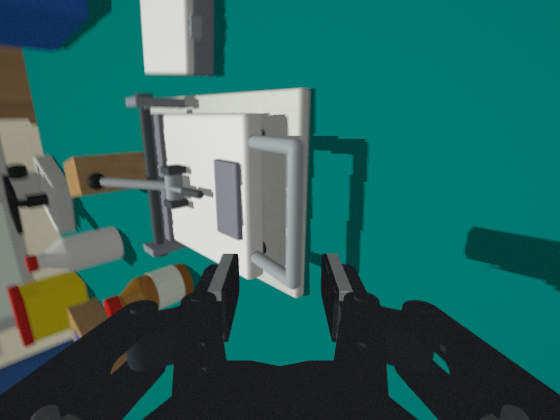

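Wrist view: stand clearly out (foot at (96,181) over the pivot side); bar at x≈295, y 143–285, predicted 298. Advance and grip.

send_rows:
  translation:
    - [0,0.04,0.68]
    - [0,0.04,0.68]
    - [0,0.04,0.68]
    - [0,0.04,0.68]
    - [0,0.04,0.66]
  rotation:
    - [0,0,0]
    - [0,0,0]
    - [0,0,0]
    - [0,0,0]
    - [0,0,0]
  grip: [40,40,40,40,40]

```text
time: 9.82
eef_pos: [0.5218, -0.1152, 0.0473]
tcp_rot: [0.924, -0.024, 0.009, -0.383]
contact_force: [0.6, -0.2, -0.0]
opening: 0.462
```

Run:
```python
from h import *
st()
```

```text
t 9.82 q [-0.67  0.45  1.92  0.63  1.34  0.62] own xyz mm [-2.138e+02 -1.000e-01  4.730e+01] F [ 0.6 -0.2 -0. ] T [-0.37  0.02 -0.02] op 39.5
z in own [np.float64(0.707), np.float64(0.004), np.float64(-0.707)] y in own [np.float64(-0.707), np.float64(-0.002), np.float64(-0.707)]
```

send_rows:
  translation:
    - [0,0.16,-0.06]
    - [0,0,0]
    - [0,0,0]
    - [0,0,0]
    - [0,0,0]
  rotation:
    - [0,0,0]
    - [0,0,0]
    - [0,0,0]
    - [0,0,0]
    - [0,0,0]
  grip: [40,5,5,5,5]
  squeeze: 45

```text
time: 10.45
eef_pos: [0.5222, -0.1219, 0.0474]
tcp_rot: [0.924, -0.024, 0.011, -0.383]
contact_force: [0.2, 0.2, 5.1]
opening: 0.122
```

Run:
```python
from h import *
s=st(); c=cam("wrist"); cv2.imwrite("pics/w5.png",c["image"])
r0=R.from_quat(s["tcp_rot"])
# arc about pin from measured pose, rotation +90 about own y (EX->-EZ): 
p=s["eef_pos"]; T=[];n=20
for k in (1,):
    a=np.radians(90)
    q=R.from_rotvec(EY*a/n)
    print("dir chk",q.apply(EX))
    p1=PV+q.apply(p-PV)
    print("row", (r0.inv().apply(p1-p)/.03).round(3), ((r0.inv()*q*r0).as_rotvec()/np.radians(5)).round(3))
```

```text
t 10.45 q [-0.68  0.46  1.92  0.63  1.35  0.61] own xyz mm [-220.5   -0.9   47.4] F [0.2 0.2 5.1] T [ 0.18  0.05 -0.  ] op 10.5
z in own [np.float64(0.707), np.float64(0.001), np.float64(-0.707)] y in own [np.float64(-0.707), np.float64(-0.002), np.float64(-0.707)]
dir chk [ 0.05564943  0.9953629  -0.0784591 ]
row [ 0.    -0.41  -0.406] [-0.9   -0.002  0.001]
```

View pics/w5.png

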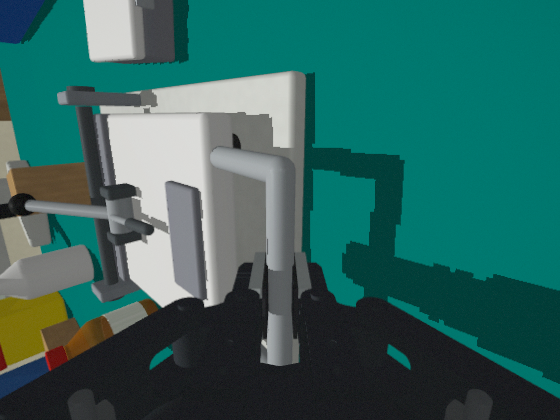

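Bar (280,300) sits between the pads, opening 10.5 mm. Swing up along the arc about the pin, checking along the way.

send_rows:
  translation:
    - [0,-0.41,-0.406]
    - [0,-0.41,-0.406]
    - [0,-0.41,-0.406]
    - [0,-0.41,-0.406]
    - [0,-0.41,-0.406]
  rotation:
    - [-0.9,0,0]
    - [-0.9,0,0]
    - [-0.9,0,0]
    - [-0.9,0,0]
    - [-0.9,0,0]
  grip: [5,5,5,5,5]

```text
time: 11.12
eef_pos: [0.523, -0.1087, 0.1311]
tcp_rot: [0.981, -0.027, 0.006, -0.192]
contact_force: [2.3, 0.3, -4.0]
opening: 0.118
```

```bash
cat >> h.py <<'E'
def arc(deg,n):
    s=st(); p=s["eef_pos"]; r=R.from_quat(s["tcp_rot"]); d=p-PV; x,z=d@EX,d[2]
    print("r",np.hypot(x,z),"panel deg",np.degrees(np.arctan2(z,-x))+np.degrees(np.arctan2(.010,.22)))
    q=R.from_rotvec(EY*np.radians(deg)/n); p1=PV+q.apply([*(x*EX+d[2]*EZ)])
    print("row",(r.inv().apply(p1-(PV+x*EX+z*EZ))/.03).round(3),((r.inv()*q*r).as_rotvec()/np.radians(5)).round(3))
E
python3 -c "
from h import *
arc(45,10)"
```

```text
t 11.12 q [-0.54  0.18  1.98  0.37  1.2   0.91] own xyz mm [-207.2   -0.9  131.1] F [ 2.3  0.3 -4. ] T [-0.45 -0.41 -0.22] op 10.1
z in own [np.float64(0.377), np.float64(-0.001), np.float64(-0.926)] y in own [np.float64(-0.926), np.float64(-0.002), np.float64(-0.377)]
r 0.22075636915326521 panel deg 22.764251008434613
row [ 0.001 -0.405 -0.412] [-0.9   -0.002 -0.001]
```

Tracks well.

send_rows:
  translation:
    - [0,-0.41,-0.408]
    - [0,-0.41,-0.408]
    - [0,-0.41,-0.408]
    - [0,-0.41,-0.408]
    - [0,-0.41,-0.408]
  rotation:
    - [-0.9,0,0]
    - [-0.9,0,0]
    - [-0.9,0,0]
    - [-0.9,0,0]
    - [-0.9,0,0]
  grip: [5,5,5,5,5]

```text
time: 11.75
eef_pos: [0.5255, -0.0637, 0.2052]
tcp_rot: [1.0, -0.026, 0.001, 0.003]
contact_force: [2.3, -2.5, -1.7]
opening: 0.121
```

send_rows:
  translation:
    - [0,-0.41,-0.408]
    - [0,-0.41,-0.408]
    - [0,-0.41,-0.408]
    - [0,-0.41,-0.408]
    - [0,-0.41,-0.408]
  rotation:
    - [-0.9,0,0]
    - [-0.9,0,0]
    - [-0.9,0,0]
    - [-0.9,0,0]
    - [-0.9,0,0]
  grip: [5,5,5,5,5]

```text
time: 12.38
eef_pos: [0.5297, 0.0065, 0.2568]
tcp_rot: [0.98, -0.026, -0.003, 0.198]
contact_force: [1.1, -3.6, 0.1]
opening: 0.122
```

```bash
python3 -c "
from h import *
arc(4,1)"
```

```text
t 12.38 q [-0.01  0.    1.92 -0.42  1.26  1.75] own xyz mm [-91.9  -1.2 256.8] F [ 1.1 -3.6  0.1] T [-0.2  -0.16 -0.01] op 10.4
z in own [np.float64(-0.388), np.float64(-0.005), np.float64(-0.921)] y in own [np.float64(-0.921), np.float64(-0.002), np.float64(0.388)]
r 0.22174731400224418 panel deg 68.11170085764402
row [ 0.003 -0.363 -0.367] [-0.8   -0.002 -0.004]
```

send_rows:
  translation:
    - [0,-0.327,-0.33]
    - [0,-0.327,-0.33]
    - [0,-0.327,-0.33]
    - [0,-0.327,-0.33]
    - [0,-0.327,-0.33]
  rotation:
    - [-0.72,0,0]
    - [-0.72,0,0]
    - [-0.72,0,0]
    - [-0.72,0,0]
    - [-0.72,0,0]
  grip: [5,5,5,5,5]

```text
time: 13.0
eef_pos: [0.5336, 0.0737, 0.2759]
tcp_rot: [0.937, -0.025, -0.007, 0.348]
contact_force: [2.3, -1.5, 3.5]
opening: 0.118
```

send_rows:
  translation:
    - [0,-0.09,-0.09]
    - [0,-0.09,-0.09]
    - [0,-0.09,-0.09]
    - [0,0,0]
    - [0,0,0]
  rotation:
    - [-0.2,0,0]
    - [-0.2,0,0]
    - [-0.2,0,0]
    - [0,0,0]
    - [0,0,0]
  grip: [5,5,5,5,5]

```text
time: 13.62
eef_pos: [0.5342, 0.0849, 0.277]
tcp_rot: [0.928, -0.024, -0.007, 0.372]
contact_force: [1.5, -1.7, 6.6]
opening: 0.122
```

```bash
python3 -c "
from h import *
arc(1,1)"
```

```text
t 13.62 q [ 0.25  0.14  1.82 -0.72  1.49  2.05] own xyz mm [-13.3  -1.4 277. ] F [ 1.5 -1.7  6.6] T [-0.36 -0.05  0.13] op 10.4
z in own [np.float64(-0.691), np.float64(-0.007), np.float64(-0.723)] y in own [np.float64(-0.723), np.float64(-0.001), np.float64(0.691)]
r 0.2224076216545387 panel deg 89.17024952574548
row [ 0.001 -0.089 -0.094] [-0.2   -0.    -0.001]
```

send_rows:
  translation:
    - [0,-0.045,-0.047]
    - [0,-0.045,-0.047]
    - [0,-0.045,-0.047]
    - [0,0,0]
    - [0,0,0]
  rotation:
    - [-0.1,0,0]
    - [-0.1,0,0]
    - [-0.1,0,0]
    - [0,0,0]
    - [0,0,0]
  grip: [5,5,5,5,5]

```text
time: 14.25
eef_pos: [0.5346, 0.0907, 0.2773]
tcp_rot: [0.923, -0.024, -0.008, 0.384]
contact_force: [0.8, -1.6, 7.4]
opening: 0.12
```

Run:
```python
from h import *
arc(1,1)
c=cam("scene"); P=proj(c,[own(0,.1)])[0].astype(int); print(P)
x,y=max(P[0]-90,0),max(P[1]-90,0)
cv2.imwrite("pics/s2.png",cv2.resize(c["image"][y:y+150,x:x+190],None,fx=4,fy=4,interpolation=cv2.INTER_CUBIC))
```

```text
t 14.25 q [ 0.27  0.16  1.81 -0.74  1.5   2.07] own xyz mm [ -7.6  -1.4 277.3] F [ 0.8 -1.6  7.4] T [-0.44 -0.05  0.09] op 10.2
z in own [np.float64(-0.709), np.float64(-0.007), np.float64(-0.705)] y in own [np.float64(-0.705), np.float64(-0.0), np.float64(0.709)]
r 0.22242500165585286 panel deg 90.65696004342745
row [ 0.001 -0.089 -0.094] [-0.2   -0.    -0.001]
[299 182]
```

View pics/s2.png

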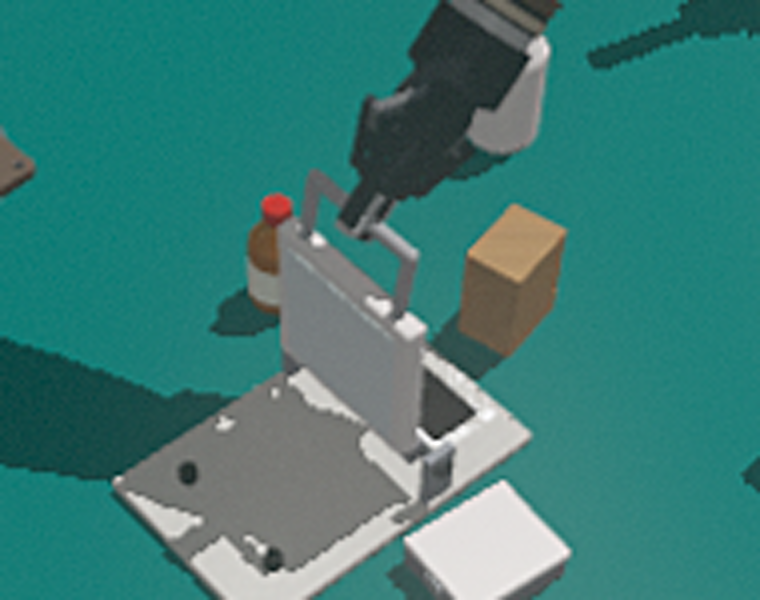

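Scene: panel upright, held by the bar; neighbours untouched. No clear foot contact force yet; push on gently.

send_rows:
  translation:
    - [0,-0.045,-0.047]
    - [0,-0.045,-0.047]
    - [0,0,0]
    - [0,0,0]
  rotation:
    - [-0.1,0,0]
    - [-0.1,0,0]
    - [0,0,0]
    - [0,0,0]
  grip: [5,5,5,5]

```text
time: 14.8
eef_pos: [0.5348, 0.0945, 0.2774]
tcp_rot: [0.92, -0.024, -0.008, 0.392]
contact_force: [1.5, -2.8, 5.5]
opening: 0.123
```

Run:
```python
from h import *
arc(1,1)
```

```text
t 14.8 q [ 0.28  0.17  1.8  -0.75  1.52  2.08] own xyz mm [ -3.7  -1.4 277.4] F [ 1.5 -2.8  5.5] T [-0.45 -0.12  0.1 ] op 10.5
z in own [np.float64(-0.722), np.float64(-0.007), np.float64(-0.692)] y in own [np.float64(-0.692), np.float64(-0.0), np.float64(0.722)]
r 0.22247017773735733 panel deg 91.65182047615211
row [ 0.001 -0.089 -0.094] [-0.2   -0.    -0.001]
```

send_rows:
  translation:
    - [0,-0.045,-0.047]
    - [0,-0.045,-0.047]
    - [0,0,0]
    - [0,0,0]
  rotation:
    - [-0.1,0,0]
    - [-0.1,0,0]
    - [0,0,0]
    - [0,0,0]
  grip: [5,5,5,5]

```text
time: 15.3
eef_pos: [0.535, 0.0981, 0.2775]
tcp_rot: [0.916, -0.024, -0.008, 0.401]
contact_force: [1.4, -2.7, 5.6]
opening: 0.12
```

Run:
```python
from h import *
arc(1,1)
```

```text
t 15.3 q [ 0.29  0.18  1.8  -0.77  1.53  2.09] own xyz mm [-1.000e-01 -1.400e+00  2.775e+02] F [ 1.4 -2.7  5.6] T [-0.55 -0.1   0.13] op 10.3
z in own [np.float64(-0.734), np.float64(-0.006), np.float64(-0.679)] y in own [np.float64(-0.679), np.float64(0.0), np.float64(0.734)]
r 0.22249948071396572 panel deg 92.56920444350602
row [ 0.001 -0.089 -0.094] [-0.2    0.    -0.001]
```

Run:
```python
from h import *
c=cam("wrist"); d=cam("scene"); t=cam("top")
def crop(c,k,w,h):
    P=proj(c,[own(.03,.08)])[0].astype(int); x,y=max(P[0]-w//2,0),max(P[1]-h//2,0); return cv2.resize(c["image"][y:y+h,x:x+w],(400,300),interpolation=cv2.INTER_CUBIC)
a=c["image"]; a=cv2.resize(a,(400,300))
b=np.vstack([np.hstack([a,crop(t,0,120,90)]),np.hstack([crop(d,0,160,120),a*0])])
cv2.imwrite("pics/m1.png",b)
# foot expected upright: hub at own x=0? back of panel toward +x
al=np.pi/2; q=R.from_rotvec(EY*al)
f=PV+q.apply(own(.0333,.106)-PV); h=PV+q.apply(own(-.055,.055)-PV)
print("foot",f,proj(c,[f,h]).round(0),proj(t,[f]).round(0))
```

```text
foot [0.5364469  0.14922048 0.0217    ] [[ 21. 208.]
 [123. 216.]] [[227. 216.]]
```

View pics/m1.png

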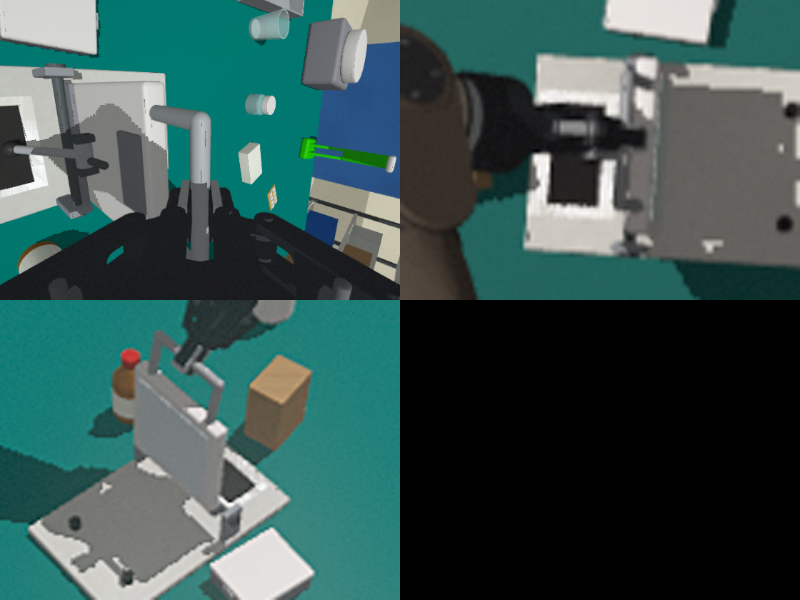

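Wrist view: foot near (20,209) full-res, right at its predicted on-plate spot (21,208). I'll average the force and look closely to gauge the contact.

```bash
cat >> h.py <<'E'
def favg(n=6):
    F=[]
    for i in range(n): eyes.read_camera("top"); s=ctrl.get_state(); F.append(np.r_[s["contact_force"],s["wrist_torque"]])
    F=np.array(F); f=F.mean(0); print("Fown x,y,z",round(f[:3]@EX,2),round(f[:3]@EY,2),round(f[2],2),"T",f[3:].round(3),"sd",F.std(0).round(2))
E
python3 - <<'E'
from h import *
favg()
c=cam("wrist")
for a in (89,90,91,92,93):
    q=R.from_rotvec(EY*np.radians(a))
    pts=[PV+q.apply(own(.0333,.106)-PV),PV+q.apply(own(-.055,.055)-PV)]+[PV+q.apply(own(-.165,.045,y)-PV) for y in(-.075,.075)]+[PV+q.apply(own(-.22,.045)-PV)]
    print(a,proj(c,pts).round(1).tolist())
im=c["image"][80:320,0:320]; cv2.imwrite("pics/w6.png",cv2.resize(im,(800,600),interpolation=cv2.INTER_CUBIC))
E
```

```text
Fown x,y,z -2.38 -1.88 6.23 T [-0.567 -0.092  0.132] sd [0.36 0.39 0.37 0.03 0.03 0.05]
89 [[20.6, 208.5], [124.0, 215.3], [214.3, 114.3], [227.8, 353.7], [294.1, 276.9]]
90 [[21.2, 208.2], [122.8, 215.6], [210.0, 114.3], [224.5, 356.2], [289.2, 279.9]]
91 [[21.8, 207.8], [121.5, 215.8], [205.5, 114.3], [221.0, 358.6], [283.9, 283.0]]
92 [[22.5, 207.5], [120.3, 216.1], [200.8, 114.2], [217.5, 361.0], [278.3, 286.1]]
93 [[23.1, 207.2], [119.0, 216.4], [195.9, 114.2], [213.8, 363.5], [272.4, 289.3]]
```

View pics/w6.png

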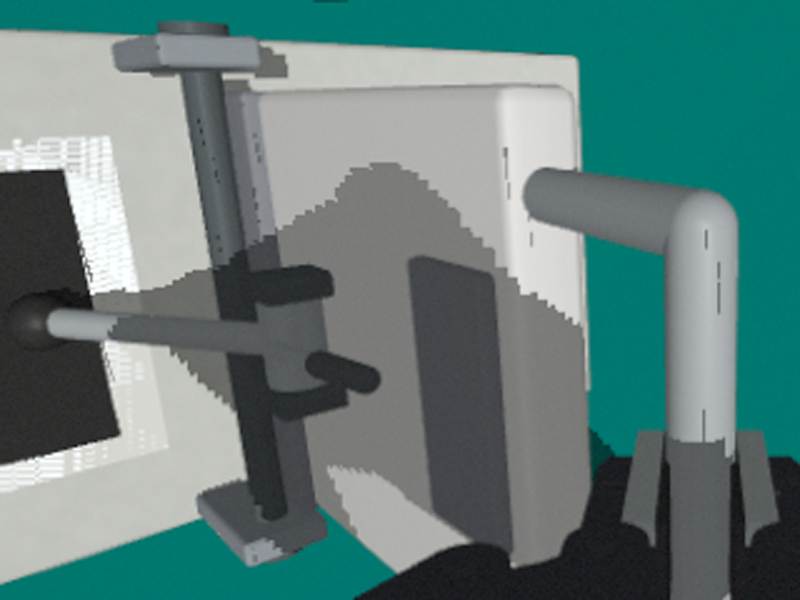

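Foot (15,209) on the plate, panel edge x≈199 suggests ~92°, slightly past contact with the foot loaded. Back off a little, comparing the forces.

send_rows:
  translation:
    - [0,0.068,0.07]
    - [0,0,0]
    - [0,0,0]
  rotation:
    - [0.15,0,0]
    - [0,0,0]
    - [0,0,0]
  grip: [5,5,5]

```text
time: 16.18
eef_pos: [0.5348, 0.0953, 0.2774]
tcp_rot: [0.919, -0.024, -0.008, 0.394]
contact_force: [1.8, -2.3, 6.3]
opening: 0.122
```

Run:
```python
from h import *
arc(1,1); favg()
```

```text
t 16.18 q [ 0.28  0.17  1.8  -0.76  1.52  2.09] own xyz mm [ -2.9  -1.4 277.4] F [ 1.8 -2.3  6.3] T [-0.49 -0.09  0.15] op 10.4
z in own [np.float64(-0.725), np.float64(-0.007), np.float64(-0.689)] y in own [np.float64(-0.689), np.float64(0.0), np.float64(0.725)]
r 0.2224672095069427 panel deg 91.8508889137906
row [ 0.001 -0.089 -0.094] [-0.2    0.    -0.001]
Fown x,y,z -1.73 -1.8 5.89 T [-0.498 -0.092  0.082] sd [0.72 0.25 0.36 0.03 0.05 0.02]
```

send_rows:
  translation:
    - [0,0.068,0.07]
    - [0,0,0]
    - [0,0,0]
  rotation:
    - [0.15,0,0]
    - [0,0,0]
    - [0,0,0]
  grip: [5,5,5]

```text
time: 16.85
eef_pos: [0.5347, 0.0926, 0.2774]
tcp_rot: [0.921, -0.024, -0.008, 0.388]
contact_force: [1.6, -1.5, 6.0]
opening: 0.121
```

Run:
```python
from h import *
arc(1,1); favg()
```

```text
t 16.85 q [ 0.27  0.16  1.8  -0.75  1.51  2.08] own xyz mm [ -5.7  -1.4 277.4] F [ 1.6 -1.5  6. ] T [-0.42 -0.12  0.1 ] op 10.3
z in own [np.float64(-0.715), np.float64(-0.007), np.float64(-0.699)] y in own [np.float64(-0.699), np.float64(-0.0), np.float64(0.715)]
r 0.22244693792400907 panel deg 91.14421783891628
row [ 0.001 -0.089 -0.094] [-0.2   -0.    -0.001]
Fown x,y,z -0.67 -1.81 6.0 T [-0.413 -0.108  0.116] sd [0.57 0.58 0.37 0.03 0.04 0.02]
```

Tangential force grows with angle (−0.7 → −1.7 → −2.4 N), so the foot is carrying load. Return to the middle setting so the foot stays pressed down.

send_rows:
  translation:
    - [0,-0.068,-0.07]
    - [0,0,0]
    - [0,0,0]
    - [0,0,0]
    - [0,0,0]
  rotation:
    - [-0.15,0,0]
    - [0,0,0]
    - [0,0,0]
    - [0,0,0]
    - [0,0,0]
  grip: [5,5,5,5,5]

```text
time: 17.77
eef_pos: [0.5348, 0.0954, 0.2774]
tcp_rot: [0.919, -0.024, -0.008, 0.394]
contact_force: [1.5, -1.3, 5.9]
opening: 0.123
```

Run:
```python
from h import *
arc(1,1); favg()
c=cam("wrist"); im=c["image"][80:320,0:320]; cv2.imwrite("pics/w7.png",cv2.resize(im,(800,600),interpolation=cv2.INTER_CUBIC))
```

```text
t 17.77 q [ 0.28  0.17  1.8  -0.76  1.52  2.09] own xyz mm [ -2.8  -1.4 277.4] F [ 1.5 -1.3  5.9] T [-0.47 -0.15  0.15] op 10.5
z in own [np.float64(-0.725), np.float64(-0.007), np.float64(-0.689)] y in own [np.float64(-0.689), np.float64(-0.0), np.float64(0.725)]
r 0.22246521910715625 panel deg 91.88011651153036
row [ 0.001 -0.089 -0.094] [-0.2   -0.    -0.001]
Fown x,y,z -1.53 -1.68 6.04 T [-0.499 -0.117  0.116] sd [0.32 0.56 0.33 0.02 0.02 0.04]
```

View pics/w7.png

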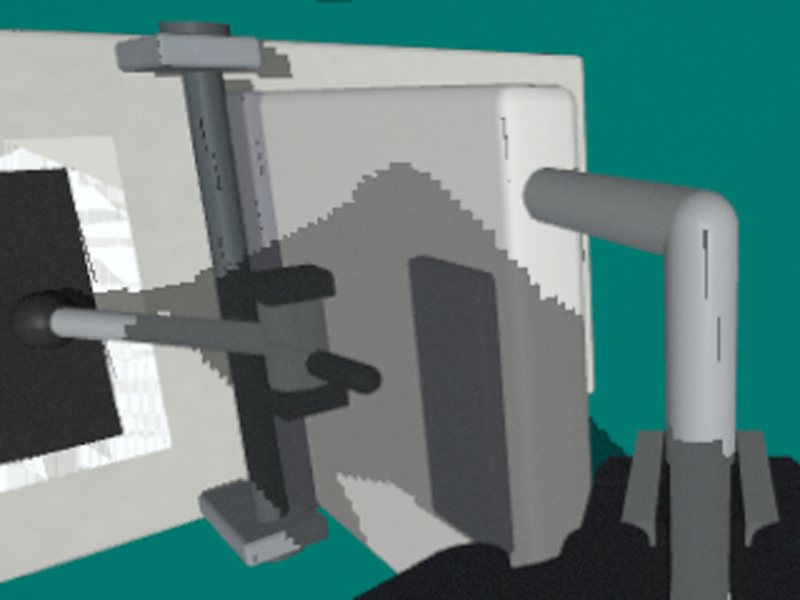

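The foot moved with the plate in the image, (38,322)→(42,322), while the panel stayed fixed relative to the gripper. So it is planted on the plate, slightly beyond first contact. Ease off half a degree, keeping contact, and finish.

send_rows:
  translation:
    - [0,0.045,0.047]
    - [0,0,0]
    - [0,0,0]
    - [0,0,0]
    - [0,0,0]
  rotation:
    - [0.1,0,0]
    - [0,0,0]
    - [0,0,0]
    - [0,0,0]
    - [0,0,0]
  grip: [5,5,5,5,5]

```text
time: 18.75
eef_pos: [0.5347, 0.0935, 0.2774]
tcp_rot: [0.92, -0.024, -0.008, 0.39]
contact_force: [0.9, -1.3, 5.8]
opening: 0.119
```

Run:
```python
from h import *
from plant import ticket
arc(1,1); favg()
print(ticket.sign_off())
```

```text
t 18.75 q [ 0.28  0.16  1.8  -0.75  1.51  2.08] own xyz mm [ -4.7  -1.4 277.4] F [ 0.9 -1.3  5.8] T [-0.46 -0.08  0.11] op 10.2
z in own [np.float64(-0.719), np.float64(-0.007), np.float64(-0.695)] y in own [np.float64(-0.695), np.float64(-0.0), np.float64(0.719)]
r 0.2224534496101138 panel deg 91.39384423597392
row [ 0.001 -0.089 -0.094] [-0.2   -0.    -0.001]
Fown x,y,z -1.47 -1.61 6.46 T [-0.466 -0.113  0.106] sd [0.39 0.29 0.51 0.04 0.02 0.03]
the job is handed in; nothing more can be done
None
```

The job is handed in at about 19 s. The panel is upright, the foot is on the base plate, and the gripper is still holding the handle.

- **Kickstand:** I pinched it by its foot and swung it over centre to its stop while the panel lay flat. After release, the wrist camera saw the foot exactly where a fully-out stand should be.
- **Lift:** I gripped the bar handle at 45 N and swung the panel up on an arc about the pin, turning the gripper with it. It was not let go at any point.
- **Last checks:** The gripper position puts the panel at about 91.4°, with an error of about 1°. The fingers are closed on the bar (10 mm opening). In the wrist view the foot stayed put on the plate as the panel angle changed.
- **Bystanders:** The neighbouring bottle, carton and slide box showed no sign of having moved in the last views. I did not measure the positions of any of the loose items afterwards.
- **Less certain:** The contact force was only 1–2 N above noise, so I could not pin down exactly when the foot first touched. In the last view, half a degree higher, the foot appeared about 5 mm further out than predicted. The stand may therefore be pressed a degree or two off its stop by the contact.

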